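Back off the ratchet clamp on the V-block

ROBOT

A 7-joint arm with a two-finger parallel gripper is mounted at the origin on a cart in front of the work surface, level with it; the furniture and walls round the work are solid. World frame = base frame: x ahead of the robot, y to its left, z up, the work surface at z = 0. Lengths are in m, angles in rad, forces in N, time in s.
With the tool pointing down it reaches from about 0.4 to 0.85 m from the base axis. Payload 4.5 kg.
Tool frame: the origin (TCP) lies between the finger pads; the fingertips stand 11 mm ahead of it and the grasp point (between the pads) lies 8 mm behind it (r.nose_length is the distance from the TCP to the fingertips, in m); z points along the fingers, y is the line along which they close (so a half turn about z gives the same grasp; the last joint's range is limited). The gripper opens to 88 mm and grips with 3 to 60 N. Pads are 18 mm wide; open, the fingers measure 123 mm over their backs; the gripper's body (75 mm by 187 mm) begins 45 mm behind the grasp point.
Start: joints at [-1.151, 0.689, -0.195, 1.565, 0.157, 0.902, -0.215], TCP at [0.235, 0.579, 0.25] pointing down, gripper open.
Joint ranges: [-3.01, 3.01], [-0.46, 2.08], [-1.47, 1.51], [0.13, 2.56], [-1, 4.14], [0.04, 2.09], [-2.66, 2.66]. Speed limits (rad/s): [2.57, 2.57, 3.14, 3.14, 3.14, 3.14, 3.14].

INTERFACE

Orientations are given as a unit quaternion [x, y, z, w].
In Python, from plant import get_state, snapshot, camera_model, r gives the robot as it stands.
- The arm moves only by the shell command python3 -m inch 'ROWS' [FORCE]. ROWS is text: rows parted by semicolons, each of 7 numbers parted by spaces: the opening, from -1 (shut) to 1 (fully open), then the shift along the tool's x, y, z in m, then the turn, a rotation vector about the tool's x, y, z in rad. A call has 1 to 20 rows; each row shifts and turns the commanded pose from where the row before left it, along the tool's axes as they then stand; what a row does not reach is not made up. A row lasts 1/12 s, in which the tool goes at most 41.7 mm and 7.16 degrees, less where a joint would pass 70% of its speed; a pose out of reach is approached as far as the arm can. A call is refused whole if a number of a shift passes 0.0417 or a number of a turn 0.125, either way. A call with a gripper value outside its range is refused whole. The fingers move at their own pace and stop on an object; FORCE is the grip in N (left out, the last holds). Time passes only in rows, so rows that do not move let the fingers close. It gives the time, the measured TCP pose, the force, the opening and the grip force at its end, in the units of the state.
- get_state(): the state, without advancing time (a new reading comes with each control period).
- snapshot(name): name is "side" or "top" or "wrist"; returns (picture, depth): 384x512x3 uint8, red, green, blue; 384x512 float32, m along the optical axis (not along the pixel's ray), 0 where there is no reading.
- camera_model(name): a dict with "intrinsics" (3x3 intrinsics, pixels), "view" (4x4, takes a point from world to camera coordinates). Camera axes: x right, y down, z forward; pixel columns grow to the right and rows downward; lengths in m; the calibration is good to about 2 mm. A picture is of the moment at which its call begins: read the wrist's pose just before it. camera_model takes no time and is no camera call; for the wrist camera it gives the pose at the moment of the call.
- r.finish_job(): hands the job in; it is judged then, once.
The state is a dict: "clock": time; "q": joint angles; "qd": joint speeds; "joint_torque": joint torques, N m; "tool_pos": TCP position; "eef_rot": TCP orientation; "contact_force": force on the tool from outside, world axes, zero at the start; "moment": the same for the moment, N m; "opening": opening from 0.0 (shut) to 1.0 (fully open); "finger_force": force on a finger pad.
Only numpy, scipy, OpenCV 4.12 (cv2) and the standard library are available. Lean on these libraries where they do the work, as an engineer would, in place of code of your own. Each camera call takes 0.05 s, during which the arm holds its last target. There are 200 camera calls.

TASK

Open the ratchet bench clamp that holds the V-block: with a fingertip press the thumb release on its sliding jaw, keep it down, and push the jaw back along its bar until it is fully home against the end stop. Then let the release spring up again. Leave the V-block lying where it is, and leave the other clamp and everything else on the bench alone.

Things in the scene. Friction and masses are not known exactly. Their poses are not given: they have to be found in the camera images.
- v_clamp: Ratchet bench clamp, fixed to the table, holding the V-block. Bed 230 x 100 x 10 mm; origin: centre of its underside. x along the bar from the fixed anvil to the end stop (away from the robot at yaw 0), z up. Toothed bar at y -37, tips 38 mm high. The jaw carriage is 60 mm long, y -52 to +40, mostly up to 50 mm high.
- collar_clamp: Ratchet bench clamp, fixed to the table, holding the round collar. Bed 230 x 100 x 10 mm; origin: centre of its underside. x along the bar from the fixed anvil to the end stop (away from the robot at yaw 0), z up. Toothed bar at y -37, tips 38 mm high. The jaw carriage is 60 mm long, y -52 to +40, mostly up to 50 mm high; the same clamp otherwise.
- v_clamp_jaw (a joint): Sliding jaw of the clamp with the V-block along that clamp's +x, m. 0 = shut, 0.089 = open, home at the end stop; starts near 0.031. Friction 3 N plus 20 N per m/s. With its release up the pawl stops all opening (1 to 2 mm of give, 10 mm teeth), but lets it ratchet shut.
- v_clamp_release (a joint): Release rocker on the jaw of the clamp with the V-block, rad: 0 = up, pawl in the teeth; 0.38 = down on its stop; jaw free above 0.17. Sprung: 3 N at the thumb bar at first, 7 N fully down; springs up when let go. Thumb bar 7 mm down = 0.2 rad, 13 mm = stop.
- v_clamp_thumb (a point): Top centre of the thumb bar (release) of the V-block's clamp: round bar 12 mm thick, 40 mm long along the clamp's x, 69 mm above the table when up, y = +30 mm in the clamp's frame, 36 mm to +y of the rocker's pivot. Rides on the jaw. 24 mm from it along +x stands the backrest: a fingertip that holds the bar down can push on it and so drive the jaw.
- v_clamp_backrest (a point): Top middle of the face, towards the thumb bar (-x), of the backrest of the V-block's clamp: an upright plate fixed to the jaw, 42 mm wide in y, 6 mm thick, top 95 mm above the table, y = +22 mm in the clamp's frame.
- collar_clamp_jaw (a joint): Sliding jaw of the clamp with the round collar along that clamp's +x, m. 0 = shut, 0.089 = open, home at the end stop; starts near 0.017. Friction 3 N plus 20 N per m/s. With its release up the pawl stops all opening (1 to 2 mm of give, 10 mm teeth), but lets it ratchet shut.
- collar_clamp_release (a joint): Release rocker on the jaw of the clamp with the round collar, rad: 0 = up, pawl in the teeth; 0.38 = down on its stop; jaw free above 0.17. Sprung: 3 N at the thumb bar at first, 7 N fully down; springs up when let go. Thumb bar 7 mm down = 0.2 rad, 13 mm = stop.
- v_block: Steel V-block, 50 x 44 x 32 mm, loose, 0.3 to 0.6 kg, lying on the bed of its clamp between anvil and jaw. Origin: centre of its underside, 10 mm above the table; x the 50 mm length, z up.
- collar: Round steel collar, 36 mm in diameter, 16 mm high, loose on the bed of the other clamp. Origin: centre of its underside.
- nut: M12 hexagon nut, 22 x 19 x 10 mm, loose, lying on the table between or behind the clamps. Origin: centre of its underside.
- brass_bush: Brass bush, 28 mm in diameter, 22 mm high, loose on the table. Origin: centre of its underside.
- oil_bottle: White oiler bottle with red spout, 40 mm in diameter, 130 mm high, standing. Origin: centre of its underside.
- bolt: M10 bolt, 51 mm high, standing on its head behind the clamps. Origin: centre of the underside.
There are look-alikes about, which are no part of the job. Leave any red or turquoise look-alike of the v_block alone.

How it is judged:
By the outcome, as a careful person would: the job done as asked, in the order asked, and still so for the second after the job is handed in, with the robot touching nothing.
It also fails if it takes over 32 s, if anything falls off the work surface, if the arm or the gripper's body presses on something with over 40 N, if the wrist force passes 120 N, or if a joint passes its speed limit or range.

## Working session

There is one attempt and no reset: what is moved stays moved. The work goes in short steps, Python scripts to look and compute and a shell command to move; the robot and the scene stay as the last step left them, time stands still between calls to the robot, and variables do not carry over. Pictures are saved under pics/ and viewed, at most 10 in all, crops included, and the job is handed in when it is done.

```bash
mkdir -p pics; cat > h.py <<'E'
import numpy as np,cv2
from plant import get_state,snapshot,camera_model,r
def grab(n):
    m=camera_model(n);p,d=snapshot(n);np.savez(f'{n}.npz',p=p,d=d,K=m['intrinsics'],V=m['view'])
    return p,d
def load(n):
    z=np.load(f'{n}.npz');return z['p'],z['d'],z['K'],z['V']
def cloud(d,K,V):
    v,u=np.mgrid[:d.shape[0],:d.shape[1]]
    c=np.stack([(u-K[0,2])/K[0,0]*d,(v-K[1,2])/K[1,1]*d,d],-1)
    V=np.asarray(V);return (c-V[:3,3])@V[:3,:3]
def proj(P,K,V):
    c=V[:3,:3]@np.asarray(P)+V[:3,3];q=K@c;return q[:2]/q[2]
E
python3 - <<'E'
from h import *
ps=[]
for n in('top','side'):
    p,d=grab(n);cv2.imwrite(f'pics/{n}0.png',cv2.cvtColor(p,cv2.COLOR_RGB2BGR));
    print(n,camera_model(n)); print((d>0).mean())
print(get_state())
E
```

```text
top {'intrinsics': array([[473.63070641,   0.        , 258.41442413],
       [  0.        , 473.63070641, 199.14234727],
       [  0.        ,   0.        ,   1.        ]]), 'view': array([[-0.1097286 , -0.99395545,  0.00349211, -0.11918123],
       [-0.96961047,  0.10626678, -0.22036995,  0.54289144],
       [ 0.21866682, -0.02756687, -0.97541011,  0.9915561 ],
       [ 0.        ,  0.        ,  0.        ,  1.        ]])}
0.9957987467447916
side {'intrinsics': array([[364.24499338,   0.        , 257.80815607],
       [  0.        , 364.24499338, 191.84592667],
       [  0.        ,   0.        ,   1.        ]]), 'view': array([[-8.63562204e-01, -5.04241450e-01,  9.37793993e-04,
         3.61498073e-01],
       [-3.88422898e-01,  6.64023499e-01, -6.38905662e-01,
         3.86290796e-01],
       [ 3.21540000e-01, -5.52099042e-01, -7.69284522e-01,
         7.31203339e-01],
       [ 0.00000000e+00,  0.00000000e+00,  0.00000000e+00,
         1.00000000e+00]])}
0.9957173665364584
{'clock': 0.1, 'q': array([-1.15118459,  0.68985963, -0.19449401,  1.56622054,  0.15730658,
        0.90251776, -0.21512749]), 'qd': array([-0.00125378, -0.00046546, -0.00095729, -0.00247349, -0.0015259 ,
        0.00221173, -0.00063775]), 'joint_torque': array([-3.46784807e-03, -5.28502750e+01, -1.27151381e+00, -1.53838831e+01,
       -5.25203138e-02,  1.96652720e-03,  4.00181409e-05]), 'tool_pos': array([0.2350453 , 0.57853363, 0.24902002]), 'eef_rot': array([ 1.91696697e-01,  9.81453883e-01, -8.03728684e-04, -8.27864953e-05]), 'contact_force': array([ 0.0379654 ,  0.43827953, -0.32580121]), 'moment': array([ 0.05450896,  0.0266505 , -0.05464269]), 'finger_force': 0.0, 'opening': 1.0012835332540715}
```

View pics/top0.png

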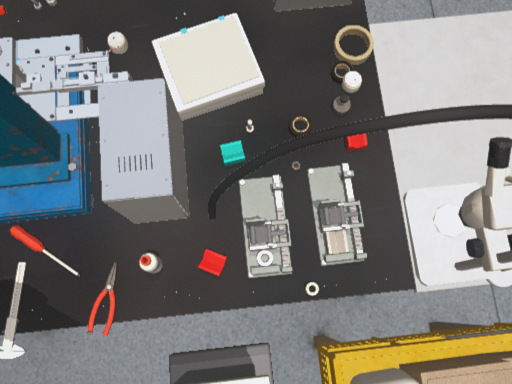

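View pics/side0.png

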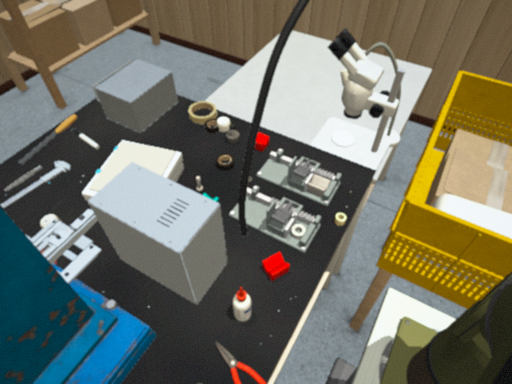

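Top view: the collar clamp is at about (265,225) and the V-block clamp at about (338,215), with the V-block at (337,242). A black hose loops past behind them. The side view agrees: V clamp at (300,175), collar clamp at (280,215), hose rising in front of them. Next I'll measure the V clamp from depth.

```bash
python3 - <<'E'
from h import *
p,d,K,V=load('top');W=cloud(d,K,V)
c=cv2.resize(p[140:280,230:385],None,fx=5,fy=4.2,interpolation=cv2.INTER_CUBIC)[:, :, ::-1]
c=cv2.resize(p[140:280,230:385],None,fx=4,fy=4,interpolation=cv2.INTER_CUBIC)[:, :, ::-1]
cv2.imwrite('pics/c1.png',c)
z=W[...,2]
roi=np.zeros(z.shape,bool);roi[155:272,300:370]=1
# plate/clamp: bed pixels and everything above
m=roi&(z>0.005)&(z<0.14)&(p.max(-1)>70)
b=roi&(abs(z-.010)<.004)&(p.max(-1)>90)
n,l,s,_=cv2.connectedComponentsWithStats(m.astype(np.uint8));k=1+s[1:,4].argmax();m=l==k
print(s[1:])
r_=cv2.minAreaRect(W[b&m][:,:2].astype(np.float32));print('bed rect',r_,b.sum())
r2=cv2.minAreaRect(W[m][:,:2].astype(np.float32));print('all',r2)
for v in range(160,270,4): print(v,' '.join('%3d'%(1000*z[v,u]) for u in range(302,372,3)))
print(W[200,338],W[242,337])
# hose heights
h=(p.max(-1)<45)&(z>0.02)
for u in range(205,510,15):
    vs=np.where(h[90:225,u])[0]+90
    if len(vs): print(u,np.round(W[vs[len(vs)//2],u],3))
E
```

```text
[[ 307  163   60  103 4335]]
bed rect ((0.48464304208755493, -0.35142436623573303), (0.23005440831184387, 0.09963256865739822), 0.1903063803911209) 1645
all ((0.48690417408943176, -0.3587494492530823), (0.23496176302433014, 0.11493504792451859), 0.5219053030014038)
160   2   0   0  -3   1   0   0   2  -1   0   1   1   4   2   1   0   1   1   0   0   0   1  -2  -2
164   0   1  -1   0   0   0  -2   0   0  -2  -2  -2  -2   0  32  27  -3  -1  -2   3   0  -1   0   0
168  -2   0   0  -1   0   9   9   8   5  10   6  11  14  14  32  32   1   0  -1   1  -1   0  -1   2
172   2   2  10  11   9  12   9  13  11  10   8  11  12  14  51  51  56  49   1   0   1   0   5  -1
176   0   0   7  10  10   8  11   9   8   8  13  11  15  20  45  48  50  40   2   0   1   0   1  -3
180  -2  -6   5  12   6   9   8   9   8  11  10  15  12  13  24  27  32  -1   0  -1   1  -2  -2   2
184   4   1   3   7   6  11  10  10  10   8  11  11  10  14  17  31  31   0   1  -3   2   2  -1   0
188   0  -1   0   8  10   9   9  10  11  10   8  13  11   9  11  28  29  -1  -3   2   1   0   0   0
192  -1   1   0  12   5  12  11   
[... 1586 characters left out ...]
   2   1  12   9  39  35  39  35  35  41  34  38  37  32  46  46  45  42   1   3
260  -1   1   0  -1   4   0   7  16  36  33  34  37 1087  34  32  20   8  10  14  12   7   3   3  -1
264  -3   2  -3  -1   3   1  -2  11  10  12   7   9  -1   1   0   0  -2   0   0  -1   0   0   2   0
268   3   0   0   2  -1   0   1   0   0  -3   0   0   2   1   0   2   0   4   0   1   3   1   1   0
[ 0.49802537 -0.34620406  0.09698302] [ 0.4165872  -0.34364273  0.0274235 ]
220 [ 0.499 -0.106  0.272]
235 [ 0.5   -0.136  0.348]
265 [ 0.5   -0.183  0.417]
280 [ 0.501 -0.204  0.45 ]
295 [ 0.5   -0.224  0.469]
310 [ 0.498 -0.242  0.488]
325 [ 0.498 -0.261  0.5  ]
490 [ 0.512 -0.588  0.288]
505 [ 0.479 -0.459  0.572]
```

View pics/c1.png

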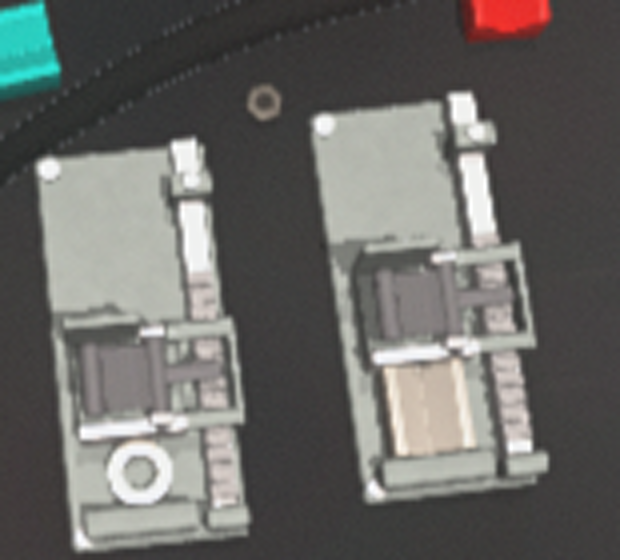

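The crop shows the V clamp at right: jaw frame around (440,300), dark release and thumb bar at (385,305), backrest across (400,250), V-block at (430,405), end stop at the top. The bed rectangle comes out at 230 x 99.6 mm, which matches the stated size. Next come the thumb and backrest, and the hose, which arches over the scene.

```bash
python3 - <<'E'
from h import *
p,d,K,V=load('top');W=cloud(d,K,V);z=W[...,2]
x,y=W[...,0],W[...,1]
loc=(abs(y+.3514)<.06)&(abs(x-.485)<.115)
for nm,a,b in(('top>.088',.088,.105),('60-80',.064,.075)):
    m=loc&(z>a)&(z<b);q=W[m];print(nm,m.sum(),np.percentile(q,[2,15,50,85,98],axis=0).round(4).tolist())
# thumb bar dark strip at y-.3214
m=loc&(abs(y+.3214)<.005)&(z>.055)&(z<.08)&(p.max(-1)<140);q=W[m];print('bar',m.sum(),np.percentile(q,[2,50,98],axis=0).round(4).tolist())
# local y profile z over the jaw at x .455..475
for yy in np.arange(-.41,-.29,.006):
    m=(abs(y-yy)<.003)&(x>.455)&(x<.485); 
    if m.any():print(round(yy+.3514,3),np.median(z[m]).round(3),end='; ')
print()
for n in('top','side'):
    p,d,K,V=load(n);W=cloud(d,K,V);z=W[...,2]
    h=(p.max(-1)<70)&(z>0.03)&(abs(W[...,0]-.5)<.12)&(W[...,1]<0)
    for yy in np.arange(-.08,-.9,-.05):
        m=h&(abs(W[...,1]-yy)<.008)&((z>.14)|(yy>-.2))
        if m.sum()>5:print(n,round(yy,2),m.sum(),np.percentile(W[m],[5,50,95],axis=0)[:,[0,2]].round(3).tolist())
    o=(W[...,2]>.04)&(W[...,0]>.15)&(W[...,0]<.7)&(abs(W[...,1])<.7)
    for yy in np.arange(-.6,.7,.1):
        m=o&(abs(W[...,1]-yy)<.05)
        print(' obst',round(yy,1),[(round(xx,2),round(float(W[m&(abs(W[...,0]-xx)<.05)][:,2].max()),2)) for xx in np.arange(.2,.7,.1) if (m&(abs(W[...,0]-xx)<.05)).any()])
E
```

```text
top>.088 61 [[0.4951, -0.3486, 0.09], [0.4957, -0.3434, 0.0921], [0.4975, -0.3293, 0.0942], [0.5003, -0.3147, 0.0966], [0.5011, -0.3095, 0.0983]]
60-80 153 [[0.4511, -0.3548, 0.0641], [0.4575, -0.3325, 0.0649], [0.4745, -0.3234, 0.0673], [0.4933, -0.3173, 0.0702], [0.496, -0.3124, 0.0736]]
bar 74 [[0.4514, -0.326, 0.0589], [0.4741, -0.3203, 0.0678], [0.4957, -0.3168, 0.0787]]
-0.059 0.563; -0.053 0.048; -0.047 0.04; -0.041 0.037; -0.035 0.037; -0.029 0.024; -0.023 0.057; -0.017 0.04; -0.011 0.059; -0.005 0.06; 0.001 0.059; 0.007 0.061; 0.013 0.062; 0.019 0.064; 0.025 0.067; 0.031 0.066; 0.037 0.034; 0.043 0.011; 0.049 0.006; 0.055 0.0; 
top -0.08 133 [[0.492, 0.08], [0.5, 0.152], [0.507, 0.212]]
top -0.13 105 [[0.499, 0.315], [0.502, 0.336], [0.511, 0.353]]
top -0.18 136 [[0.5, 0.408], [0.504, 0.422], [0.512, 0.433]]
top -0.23 162 [[0.499, 0.472], [0.504, 0.481], [0.512, 0.489]]
top -0.28 179 [[0.495, 0.51], [0.5, 0.518], [0.509, 0.524]]
top -0.33 187 [[0.49, 0.539], [0.495, 0.545], [0.503, 0.549]]
top -0.38 119 [[0.486, 0.558], [0.49, 0.562], [0.499, 0.565]]
top -0.43 183 [[0.482, 0
[... 1507 characters left out ...]
.float64(0.2), 0.17)]
 obst -0.4 [(np.float64(0.2), 0.17), (np.float64(0.4), 0.06), (np.float64(0.5), 0.06), (np.float64(0.6), 0.06)]
 obst -0.3 [(np.float64(0.2), 0.17), (np.float64(0.4), 0.05), (np.float64(0.5), 0.53)]
 obst -0.2 [(np.float64(0.4), 0.07), (np.float64(0.5), 0.5), (np.float64(0.6), 0.05)]
 obst -0.1 [(np.float64(0.4), 0.05), (np.float64(0.5), 0.38)]
 obst -0.0 [(np.float64(0.5), 0.24), (np.float64(0.6), 0.24)]
 obst 0.1 [(np.float64(0.4), 0.13), (np.float64(0.5), 0.24), (np.float64(0.6), 0.24)]
 obst 0.2 [(np.float64(0.2), 0.69), (np.float64(0.6), 0.09)]
 obst 0.3 [(np.float64(0.2), 0.81), (np.float64(0.6), 0.08)]
 obst 0.4 [(np.float64(0.6), 0.08)]
 obst 0.5 []
 obst 0.6 []
```

The thumb bar is at about (0.474, -0.321, 0.068), and the backrest face at x≈0.494, with its top at 0.095 and y from -0.350 to -0.309. All of this matches the given sizes, and the clamp yaw is about 0. The hose arch is at x≈0.5, with z≈0.53 above the clamp, so I'll come in from the robot side and go under it. First move: turn to yaw 0, raise, shut the gripper and swing round.

```bash
python3 -m inch '-1 0 0 -0.0125 0 0 -0.0965;-1 0 0 -0.0125 0 0 -0.0965;-1 0 0 -0.0125 0 0 -0.0965;-1 0 0 -0.0125 0 0 -0.0965;-1 -0.018 -0.0286 0 0 0 0;-1 -0.018 -0.0286 0 0 0 0;-1 -0.018 -0.0286 0 0 0 0;-1 -0.018 -0.0286 0 0 0 0;-1 -0.018 -0.0286 0 0 0 0;-1 -0.018 -0.0286 0 0 0 0;-1 -0.018 -0.0286 0 0 0 0;-1 -0.018 -0.0286 0 0 0 0;-1 0 0 0 0 0 0'; python3 -c "
from plant import *;s=get_state();print(s['tool_pos'],s['eef_rot'],s['q'])"
```

```text
clock: 1.18
tool_pos: [0.3838, 0.3425, 0.299]
eef_rot: [0.005, 1.0, -0.003, 0.001]
contact_force: [0.7, -0.6, -0.7]
opening: 0.04
finger_force: 0.0
[0.38381593 0.34247104 0.29902061] [ 5.45401336e-03  9.99978978e-01 -3.40132477e-03  8.52842357e-04] [-0.60528948  0.49244007 -0.33522226  1.82385366  0.21323093  0.86447968
  0.51644407]
```

```bash
python3 -m inch '-1 -0.0015 -0.0285 0 0 0 0;-1 -0.0015 -0.0285 0 0 0 0;-1 -0.0015 -0.0285 0 0 0 0;-1 -0.0015 -0.0285 0 0 0 0;-1 -0.0015 -0.0285 0 0 0 0;-1 -0.0015 -0.0285 0 0 0 0;-1 -0.0015 -0.0285 0 0 0 0;-1 -0.0015 -0.0285 0 0 0 0;-1 -0.0015 -0.0285 0 0 0 0;-1 -0.0015 -0.0285 0 0 0 0;-1 -0.0015 -0.0285 0 0 0 0;-1 -0.0015 -0.0285 0 0 0 0;-1 0 -0.0285 0.005 0 0 0;-1 0 -0.0285 0.01 0 0 0;-1 0 -0.0285 0.01 0 0 0;-1 0 -0.0285 0.01 0 0 0;-1 0 -0.0285 0.01 0 0 0;-1 0 -0.0285 0.01 0 0 0;-1 0 0 0 0 0 0;-1 0 0 0 0 0 0'; python3 -c "
from plant import *;s=get_state();print(s['tool_pos'],s['eef_rot'],s['q'])"
```

```text
clock: 2.85
tool_pos: [0.3967, -0.1637, 0.244]
eef_rot: [0.002, 1.0, 0.0, -0.001]
contact_force: [-0.3, 0.4, -0.5]
opening: 0.006
finger_force: 0.0
[ 0.39673455 -0.16372364  0.24400815] [ 1.73624740e-03  9.99998113e-01  2.53603423e-04 -8.33542102e-04] [ 0.48234827  0.46308175 -0.29111411  2.12849699  0.23535452  0.58148136
  1.58976733]
```

```bash
python3 -m inch '-1 0 -0.0257 0.012 0 0 0;-1 0 -0.0257 0.012 0 0 0;-1 0 -0.0257 0.012 0 0 0;-1 0 -0.0257 0.012 0 0 0;-1 0 -0.0257 0.012 0 0 0;-1 0 -0.0257 0.012 0 0 0;-1 0 0 0 0 0 0;-1 0 0 0 0 0 0'; python3 - <<'E'
from h import *
s=get_state();print(s['q'])
p1,_=grab('wrist');p2,_=grab('side')
cv2.imwrite('pics/w1.png',cv2.hconcat([p1[60:],p2[60:]])[:,:,::-1][:, :1024])
im=cv2.hconcat([cv2.resize(p1,(400,300)),cv2.resize(p2,(400,300))]);cv2.imwrite('pics/w1.png',im[:,:,::-1])
p,d,K,V=load('wrist');W=cloud(d,K,V);x,y,z=W[...,0],W[...,1],W[...,2]
loc=(abs(y+.3514)<.06)&(abs(x-.485)<.115)
for nm,a,b in(('top>.088',.088,.105),('thumb',.064,.075)):
    m=loc&(z>a)&(z<b);q=W[m];print(nm,m.sum(),np.percentile(q,[2,15,50,85,98],axis=0).round(4).tolist() if m.any() else '')
E
```

```text
clock: 3.52
tool_pos: [0.3977, -0.3164, 0.1724]
eef_rot: [0.0, 1.0, 0.0, -0.0]
contact_force: [-0.2, 1.0, 0.4]
opening: 0.007
finger_force: 0.0
[ 0.74488529  0.66668499 -0.26258401  1.98723862  0.32278631  0.52801194
  1.82561578]
top>.088 0 
thumb 15 [[0.4972, -0.3174, 0.0643], [0.4975, -0.3174, 0.066], [0.4977, -0.3165, 0.0698], [0.4981, -0.3164, 0.0735], [0.4983, -0.3164, 0.0744]]
```

View pics/w1.png

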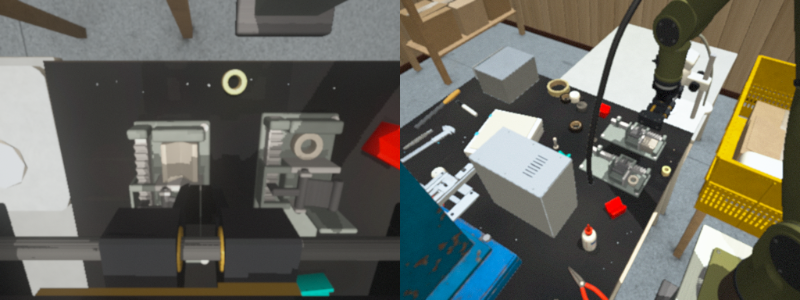

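The wrist view shows the V clamp at (170,165), partly hidden by the gripper, and the collar clamp at (300,165). In the side view the arm is above the clamp and clear of the hose. I'll move forward over the bar, then down to just above it.

```bash
python3 -m inch '-1 -0.021 0 0 0 0 0;-1 -0.021 0 0 0 0 0;-1 -0.021 0 0 0 0 0;-1 -0.021 0 0 0 0 0;-1 0 0 0.02 0 0 0;-1 0 0 0.02 0 0 0;-1 0 0 0.02 0 0 0;-1 0 0 0.018 0 0 0;-1 0 0 0 0 0 0;-1 0 0 0 0 0 0'; python3 - <<'E'
from h import *
p2,_=grab('side');p1,_=grab('top')
a=cv2.resize(p2[140:240,250:350],(400,400),interpolation=2);b=cv2.resize(p1[150:270,290:390],(400,480),interpolation=2)[:400]
cv2.imwrite('pics/s2.png',cv2.hconcat([a,b])[:,:,::-1])
E
```

```text
clock: 4.45
tool_pos: [0.4817, -0.3148, 0.0949]
eef_rot: [-0.001, 1.0, 0.001, -0.0]
contact_force: [-0.1, 0.1, 0.4]
opening: 0.007
finger_force: 0.0
```

View pics/s2.png

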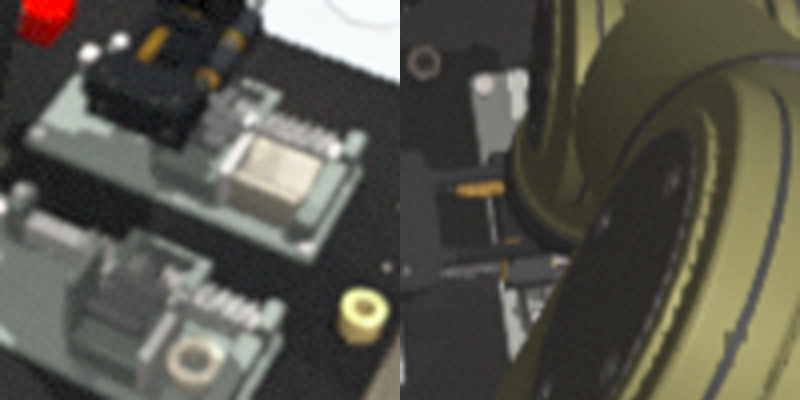

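The gripper body hides the tip in both views, but it stands over the release with no contact force. Now down onto the bar by feel.

```bash
python3 -m inch '-1 0 -0.003 0.006 0 0 0;-1 0 0 0.006 0 0 0;-1 0 0 0 0 0 0;-1 0 0 0 0 0 0'; python3 -m inch '-1 0 0 0.004 0 0 0;-1 0 0 0 0 0 0;-1 0 0 0 0 0 0'; python3 -m inch '-1 0 0 0.004 0 0 0;-1 0 0 0 0 0 0;-1 0 0 0 0 0 0'
```

```text
clock: 4.88
tool_pos: [0.4811, -0.3199, 0.0825]
eef_rot: [0.0, 1.0, 0.0, -0.0]
contact_force: [-0.1, 0.3, 0.4]
opening: 0.004
finger_force: 0.0
clock: 5.13
tool_pos: [0.4817, -0.3196, 0.0789]
eef_rot: [-0.0, 1.0, 0.0, 0.0]
contact_force: [0.6, -0.0, 2.8]
opening: 0.006
finger_force: 1.7
clock: 5.38
tool_pos: [0.4818, -0.3188, 0.0749]
eef_rot: [-0.001, 1.0, 0.001, 0.0]
contact_force: [0.6, 3.6, 5.0]
opening: 0.008
finger_force: 2.5
```

Contact came at the expected height, at about 3 N. Press on to about 11 mm down.

```bash
python3 -m inch '-1 0 0 0.003 0 0 0;-1 0 0 0.003 0 0 0;-1 0 0 0 0 0 0;-1 0 0 0 0 0 0'; python3 -m inch '-1 0 0 0.001 0 0 0;-1 0 0 0.001 0 0 0;-1 0 0 0 0 0 0;-1 0 0 0 0 0 0'
```

```text
clock: 5.72
tool_pos: [0.4819, -0.3183, 0.0689]
eef_rot: [-0.001, 1.0, 0.001, 0.0]
contact_force: [0.8, 5.1, 5.8]
opening: 0.005
finger_force: 2.9
clock: 6.05
tool_pos: [0.4819, -0.3182, 0.067]
eef_rot: [-0.001, 1.0, 0.001, 0.0]
contact_force: [-0.4, 4.5, 6.3]
opening: 0.005
finger_force: 3.1
```

About 12 mm down with 6 N on it, so the pawl is free. Now push gently along +x.

```bash
python3 -m inch '-1 -0.003 0 0 0 0 0;-1 -0.003 0 0 0 0 0;-1 -0.003 0 0 0 0 0;-1 -0.003 0 0 0 0 0;-1 0 0 0 0 0 0'; python3 -m inch '-1 -0.003 0 0 0 0 0;-1 -0.003 0 0 0 0 0;-1 -0.003 0 0 0 0 0;-1 -0.003 0 0 0 0 0;-1 0 0 0 0 0 0'
```

```text
clock: 6.47
tool_pos: [0.4921, -0.319, 0.0667]
eef_rot: [-0.0, 1.0, 0.001, -0.002]
contact_force: [-3.0, 2.9, 5.9]
opening: 0.007
finger_force: 3.1
clock: 6.88
tool_pos: [0.5041, -0.3189, 0.0667]
eef_rot: [-0.0, 1.0, 0.001, -0.002]
contact_force: [-2.6, 3.6, 6.3]
opening: 0.002
finger_force: 3.1
```

```bash
python3 -m inch '-1 -0.003 0 0 0 0 0;-1 -0.003 0 0 0 0 0;-1 -0.003 0 0 0 0 0;-1 -0.003 0 0 0 0 0;-1 -0.003 0 0 0 0 0;-1 -0.003 0 0 0 0 0;-1 -0.003 0 0 0 0 0;-1 -0.003 0 0 0 0 0;-1 -0.003 0 0 0 0 0;-1 -0.003 0 0 0 0 0;-1 0 0 0 0 0 0;-1 0 0 0 0 0 0'; python3 -m inch '-1 -0.002 0 0 0 0 0;-1 -0.002 0 0 0 0 0;-1 -0.002 0 0 0 0 0;-1 0 0 0 0 0 0'; python3 -m inch '-1 -0.002 0 0 0 0 0;-1 -0.002 0 0 0 0 0;-1 0 0 0 0 0 0'
```

```text
clock: 7.88
tool_pos: [0.5343, -0.3188, 0.0667]
eef_rot: [-0.0, 1.0, 0.001, -0.001]
contact_force: [-1.6, 4.0, 6.7]
opening: 0.005
finger_force: 3.1
clock: 8.22
tool_pos: [0.5402, -0.3188, 0.0667]
eef_rot: [-0.0, 1.0, 0.001, -0.002]
contact_force: [-3.2, 3.6, 6.5]
opening: 0.003
finger_force: 3.1
clock: 8.47
tool_pos: [0.5434, -0.3197, 0.0666]
eef_rot: [0.0, 1.0, 0.0, -0.002]
contact_force: [-3.4, 3.8, 6.4]
opening: 0.005
finger_force: 3.1
```

```bash
for i in 1 2; do :; done; python3 -m inch '-1 -0.0015 0 0 0 0 0;-1 -0.0015 0 0 0 0 0;-1 0 0 0 0 0 0'; python3 -m inch '-1 -0.0015 0 0 0 0 0;-1 -0.0015 0 0 0 0 0;-1 0 0 0 0 0 0'
```

```text
clock: 8.72
tool_pos: [0.5459, -0.3205, 0.0666]
eef_rot: [0.0, 1.0, -0.0, -0.003]
contact_force: [-3.4, 2.0, 6.1]
opening: 0.008
finger_force: 3.1
clock: 8.97
tool_pos: [0.5461, -0.3205, 0.0665]
eef_rot: [0.001, 1.0, 0.0, -0.005]
contact_force: [-9.8, 3.2, 10.3]
opening: 0.005
finger_force: 5.9
```

At x≈0.546 the jaw stopped, and the force rose to 10 N: end stop. I'll press 2 mm more to seat it, then lift straight up so the bar springs up without dragging the jaw back.

```bash
python3 -m inch '-1 -0.001 0 0 0 0 0;-1 -0.001 0 0 0 0 0;-1 0 0 0 0 0 0;-1 0 0 0 0 0 0'; python3 -m inch '-1 0.001 0 0 0 0 0;-1 0.001 0 0 0 0 0;-1 0.001 0 0 0 0 0;-1 0 0 -0.003 0 0 0;-1 0 0 -0.003 0 0 0;-1 0 0 -0.003 0 0 0;-1 0 0 -0.003 0 0 0;-1 0 0 -0.003 0 0 0;-1 0 0 -0.003 0 0 0;-1 0 0 0 0 0 0'
```

```text
clock: 9.3
tool_pos: [0.5462, -0.3205, 0.0665]
eef_rot: [0.001, 1.0, 0.0, -0.007]
contact_force: [-12.6, 3.6, 13.4]
opening: 0.002
finger_force: 8.2
clock: 10.13
tool_pos: [0.5463, -0.3211, 0.0837]
eef_rot: [0.001, 1.0, -0.0, -0.004]
contact_force: [-6.3, -1.3, 1.0]
opening: 0.003
finger_force: 3.4
```

```bash
python3 -m inch '-1 0.001 0 0 0 0 0;-1 0.001 0 0 0 0 0;-1 0.002 0 0 0 0 0;-1 0.001 0 -0.01 0 0 0;-1 0 0 -0.015 0 0 0;-1 0 0 -0.02 0 0 0;-1 0 0 -0.02 0 0 0;-1 0 0 -0.02 0 0 0;-1 0.02 0 0 0 0 0;-1 0.025 0 0 0 0 0;-1 0.025 0 0 0 0 0;-1 0.025 0 0 0 0 0;-1 0.025 0 0 0 0 0;-1 0.02 0 0 0 0 0;-1 0 0.025 -0.01 0 0 0;-1 0 0.025 -0.01 0 0 0;-1 0 0.025 -0.01 0 0 0;-1 0 0.025 -0.01 0 0 0;-1 0 0.025 -0.01 0 0 0;-1 0 0.025 -0.01 0 0 0'; python3 -m inch '-1 0 0.025 0 0 0 0;-1 0 0.025 0 0 0 0;-1 0 0.025 0 0 0 0;-1 0 0.025 0 0 0 0;-1 0 0.025 0 0 0 0;-1 0 0.025 0 0 0 0;-1 0 0.025 0 0 0 0;-1 0 0.025 0 0 0 0;-1 0 0 0 0 0 0'; python3 - <<'E'
from h import *
W0=cloud(*load('top')[1:]) 
p,d=grab('top');p,d,K,V=load('top');W=cloud(d,K,V);x,y,z=W[...,0],W[...,1],W[...,2]
loc=(abs(y+.3514)<.06)&(abs(x-.485)<.13)
for nm,a,b in(('backrest',.088,.105),('bar',.064,.075)):
    m=loc&(z>a)&(z<b);q=W[m];print(nm,m.sum(),np.percentile(q,[2,15,50,85,98],axis=0).round(4).tolist() if m.any() else '')
s=p[140:280,230:385];t=grab('side')[0][140:260,230:350]
cv2.imwrite('pics/f.png',cv2.hconcat([cv2.resize(s,(442,400)),cv2.resize(t,(350,400))])[:,:,::-1])
E
```

```text
clock: 11.8
tool_pos: [0.4072, -0.1681, 0.2315]
eef_rot: [-0.001, 1.0, -0.0, 0.002]
contact_force: [-0.2, 0.6, 0.5]
opening: 0.003
finger_force: 0.0
clock: 12.55
tool_pos: [0.4073, 0.0367, 0.2312]
eef_rot: [-0.005, 1.0, 0.003, 0.003]
contact_force: [0.7, 0.1, -0.6]
opening: 0.005
finger_force: 0.0
backrest 65 [[0.5527, -0.3482, 0.0883], [0.5533, -0.3423, 0.0911], [0.5551, -0.3286, 0.0943], [0.5577, -0.3139, 0.0961], [0.5591, -0.3093, 0.0984]]
bar 143 [[0.5098, -0.3551, 0.0643], [0.5162, -0.3325, 0.0651], [0.5342, -0.3234, 0.068], [0.5532, -0.3173, 0.0703], [0.5543, -0.3114, 0.0723]]
```

View pics/f.png

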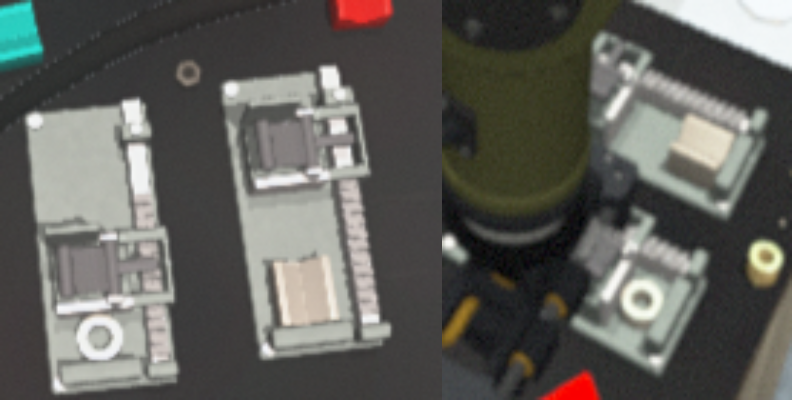

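The V clamp's jaw now sits against the end stop at (310,145). The backrest has moved 0.4975→0.5551, which is 58 mm as expected. The bar is back up at 0.068, the V-block is unmoved at (308,290), and the other clamp is unchanged. Handing in.

```bash
python3 -c "
from plant import r;print(r.finish_job())"
```

```text
the job is handed in; nothing more can be done
None
```

The V-block's clamp is open: its jaw moved about 58 mm and is home against the end stop, the release has sprung back up, the V-block and the other clamp were left alone, and the job is handed in (the hand-in returned no verdict).

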